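# Uncap and refocus the engraver's microscope

## Robot

A 7-joint arm with a two-finger parallel gripper is mounted at the origin on the work surface. World frame = base frame: x ahead of the robot, y to its left, z up, the work surface at z = 0. Lengths are in m, angles in rad, forces in N, time in s.
With the tool pointing down it reaches from about 0.35 to 0.9 m from the base axis. Payload 19.9 kg.
Tool frame: the origin (TCP) lies between the finger pads; the fingertips stand 19 mm ahead of it and the grasp point (between the pads) is the TCP; z points along the fingers, y is the line along which they close (so a half turn about z gives the same grasp; the last joint's range is limited). The gripper opens to 94 mm and grips with 3 to 60 N. Pads are 16 mm wide; open, the fingers measure 119 mm over their backs; the gripper's body (75 mm by 177 mm) begins 78 mm behind the grasp point.
Start: joints at [1.149, 0.417, -0.01, 1.614, 0.005, 1.111, -0.053], TCP at [0.232, -0.58, 0.224] pointing down, gripper open.
Joint ranges: [-2.81, 2.81], [-0.39, 2.02], [-1.27, 1.25], [0.06, 2.57], [-1.19, 4.33], [0.19, 2], [-2.82, 2.82]. Speed limits (rad/s): [1.89, 1.89, 2.39, 2.39, 3.01, 3.01, 3.01].

## Interface

Orientations are given as a 3x3 rotation matrix whose columns are the frame's x, y, z axes.
In Python, from rig import robot gives the robot as it stands. Calls block until the motion is done:
- robot.move_ptp(position, orientation): joint-space move of the TCP to a pose.
- robot.move_linear(position, velocity=0.15, frame=None, threshold=None): straight line of the TCP; frame=None keeps the orientation; velocity is the mean speed in m/s. With threshold (N) it stops when the force on the tool has changed by that much, and returns True; else False.
- robot.goto_joints(angles): joint-space move.
- robot.gripper_to(opening): finger opening in m; the grip force is fixed at half the most; returns when the fingers have stopped.
- robot.pause(seconds).
- robot.ik(position, orientation): joint angles nearest the present ones, or None.
- robot.get_state(): the state.
- robot.grab_frame(name): name is "scene" or "top" or "wrist"; returns the picture (400x640x3 uint8, red, green, blue); there is no depth.
- robot.camera_info(name): a dict with "fx", "fy", "cx", "cy" (pixels), "dist" ([k1, k2, p1, p2, k3] as OpenCV has them; the pictures are not rectified), "rvec" (rotation vector, rad) and "tvec" (3), from world to camera coordinates, as OpenCV has them. Camera axes: x right, y down, z forward; pixel columns grow to the right and rows downward; lengths in m; the calibration is good to about 2 mm. A picture is of the moment at which its call begins: read the wrist's pose just before it. camera_info takes no time and is no camera call; for the wrist camera it gives the pose at the moment of the call.
A pose or a line that the arm cannot do raises robot.PlanningError and nothing moves.
- robot.sign_off(): hands the job in; it is judged then, once.
The state is a dict: "time": time; "qpos": joint angles; "joint_vel": joint speeds; "effort": joint torques, N m; "ee_pos": TCP position; "tool_rot": TCP orientation; "force": force on the tool from outside, world axes, zero at the start; "moment": the same for the moment, N m; "opening": finger opening in m; "grasp_force": force on a finger pad.
Only numpy, scipy, OpenCV 4.12 (cv2) and the standard library are available. Lean on these libraries where they do the work, as an engineer would, in place of code of your own. Each camera call takes 0.05 s, during which the arm holds its last target. There are 200 camera calls.

## Task

Take the dust cap off the microscope's slanting eyepiece and stand it, rim down and wholly on the round cork mat, without letting it fall. Then turn the focus ring until the fin on the ring points straight at the raised index block on the collar under it, and let go. Do not shift the collar or disturb the other things on the bench.

Things in the scene. Friction and masses are not known exactly. Their poses are not given: they have to be found in the camera images.
- scope: Grey bench microscope, bolted down. Origin on the bench below it; own z up, the eyepiece leans to its own -x, which faces the robot's left and away from it. Eyepiece axis, upwards, in this frame: (-0.573, 0, 0.820), i.e. 35 degrees (0.61 rad) from vertical. Base x -70 to 130, y +-80, 24 mm high; column 50 mm wide, 172 mm high at x 87 to 123 mm.
- ring_foot (a point): Point on the eyepiece axis at the foot of the focus ring, where it meets the collar; at (-20, 0, 150) mm in the scope's frame. Fixed.
- ring_top (a point): Point on the eyepiece axis at the flat top of the focus ring, 44 mm along the axis from ring_foot. Fixed. The axes of this point are the scope's (z vertical).
- focus_ring (a joint): Angle of the focus ring (rad), + counter-clockwise seen looking down on the eyepiece; -3.0 to 1.6; 0 = fin uppermost (scope's +x side). Steel ribbed cylinder 52 mm across, 44 mm high; friction 0.12 N m, stays where left. Starts 1.6 to 3.0 rad clockwise of the mark, so turn it counter-clockwise, with regrasps. Its side is clear for fingers from 11 mm above its foot to its top (once uncapped).
- fin_tip (a point): Outer end of the fin, 52.5 mm from the axis and 5.5 mm above ring_foot along the axis. The fin is a steel bar 6 mm wide, 9 mm high, sticking radially out of the foot of the focus ring, and turns with it.
- index_collar (a joint): Angle of the index collar (rad), measured as for focus_ring: the fin points at the mark when the two values are equal. It differs from run to run (0.1 to 1.0). The collar is an aluminium disc 110 mm across directly under the ring; very stiff (6 N m), not to be moved.
- index_mark (a point): Inner face of the raised index block, 53 mm from the axis at the fin's height; it coincides with fin_tip when the fin points straight at it. The block is aluminium, 14 mm radially, 7 mm wide, standing up from the collar's edge, its top 9 mm above the ring's foot.
- cap: Loose black dust cap, 60 g: upside-down cup 64 mm across (57 inside), 26 mm high, with an upright tab on top 44 mm long (own x), 14 thick (own y), 26 high; 52 mm in all. Origin: centre of the open rim; own z through the tab. At first it covers the top 22 mm of the focus ring, z along the eyepiece axis, y level along the scope's y; loose fit (up to 2.5 mm off centre), pulls off along the axis.
- mat: Round cork mat, 140 mm across, 5 mm thick, fixed; origin: centre of its underside. It lies to the left or to the right of the microscope.
- bench_block: Bystander: square steel block 100 x 100 x 22 mm on the bench, on the side where the mat is not.
- hammer: Bystander: hammer 240 mm long lying at the left.
- bowl: Bystander: brown bowl 170 mm across, 50 mm high, with silver pieces.
- punch_block: Bystander: wooden block 110 x 70 mm with steel punches standing in it, 120 mm high.
- jar: Bystander: glass jar 70 mm across, 90 mm high.
- pliers: Bystander: pliers 160 mm long, lying between the robot and the microscope, 14 mm high.
- sprig_a: Bystander: silver flower sprig, 86 mm long, 12 mm high, lying left of the microscope.
- sprig_b: Bystander: silver flower sprig, 86 mm long, 12 mm high, lying right of the microscope.
There are look-alikes about, which are no part of the job. Of the things like the mat, leave any that is green or turquoise; of the rest the larger one is meant.

How it is judged:
By the outcome, as a careful person would: the job done as asked, in the order asked, and still so for the second after the job is handed in, with the robot touching nothing.
It also fails if it takes over 72 s, if anything falls off the work surface, if the arm or the gripper's body presses on something with over 40 N, if the wrist force passes 120 N, or if a joint passes its speed limit or range.

## Working session

There is one attempt and no reset: what is moved stays moved. The work goes in short steps, each a Python script; the robot and the scene stay as the last script left them, time stands still between calls to the robot, and variables do not carry over. Pictures are saved under pics/ and viewed, at most 10 in all, crops included, and the job is handed in when it is done.

```bash
mkdir -p pics; ls
python3 - <<'E'
from rig import robot
import cv2,numpy as np
for n in ("scene","top"):
    im=robot.grab_frame(n); cv2.imwrite(f"pics/{n}0.png",im[:,:,::-1]); c=robot.camera_info(n)
    R=cv2.Rodrigues(np.array(c["rvec"]))[0]; print(n,c["fx"],c["cx"],c["cy"],c["dist"],"pos",-R.T@np.array(c["tvec"]).ravel(),"fwd",R[2])
print(robot.get_state()["time"])
E
```

```text
pics
scene 457.5430471735216 311.27914631027676 211.01880844423096 [-0.07947087  0.          0.          0.          0.        ] pos [1.28767782 1.07335579 1.03876504] fwd [-0.50225728 -0.65337147 -0.56643036]
top 465.49115349228225 323.737946120122 207.4278009411914 [0.01652283 0.         0.         0.         0.        ] pos [0.41526669 0.01545931 1.39116594] fwd [ 0.04300066 -0.01360801 -0.99898236]
0.1
```

View pics/scene0.png

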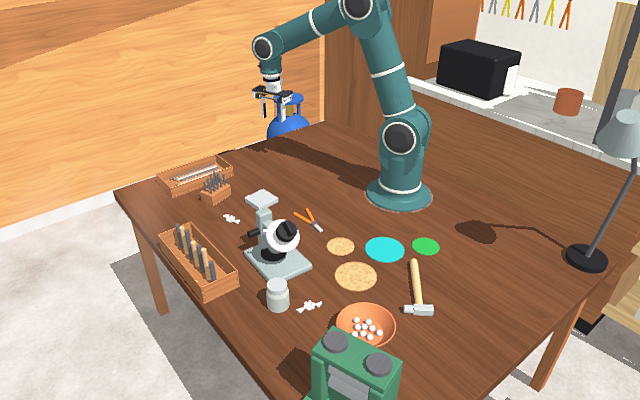

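View pics/top0.png

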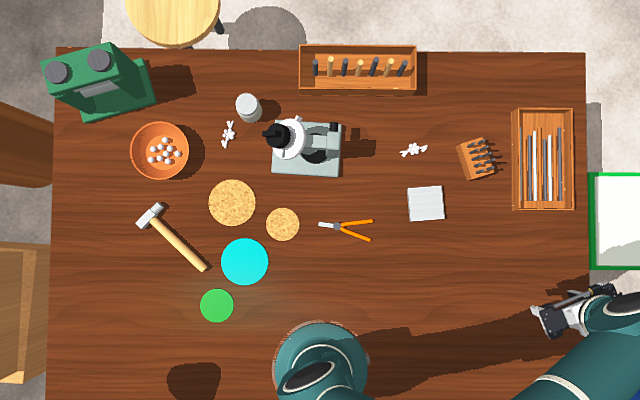

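The top view shows four mat-like discs: a large cork one at (232,203), a small cork one at (282,224), a turquoise one at (245,262) and a green one at (217,305). Green and turquoise are ruled out, and the larger of the two cork discs is the one at (232,203). The scope base is at about (307,148) and the cap at about (275,133). I'll confirm with one enlarged crop.

```bash
cat > h.py <<'E'
import cv2,numpy as np
from rig import robot
def cam(n): 
    c=robot.camera_info(n);R=cv2.Rodrigues(np.array(c["rvec"],float))[0]
    return dict(K=np.array([[c["fx"],0,c["cx"]],[0,c["fy"],c["cy"]],[0,0,1]]),d=np.array(c["dist"]),R=R,t=np.array(c["tvec"],float).ravel())
def ray(c,px):
    u=cv2.undistortPoints(np.array(px,float).reshape(-1,1,2),c["K"],c["d"]).reshape(-1,2)
    v=np.c_[u,np.ones(len(u))]@c["R"]; return -c["R"].T@c["t"],v/np.linalg.norm(v,axis=1)[:,None]
def onplane(c,px,z):
    o,v=ray(c,px); return o+v*((z-o[2])/v[:,2])[:,None]
def proj(c,P): return cv2.projectPoints(np.array(P,float).reshape(-1,1,3),cv2.Rodrigues(c["R"])[0],c["t"],c["K"],c["d"])[0].reshape(-1,2)
def tri(cs,pxs):
    A=np.zeros((3,3));b=np.zeros(3);L=[]
    for c,p in zip(cs,pxs):
        o,v=ray(c,p);M=np.eye(3)-np.outer(v[0],v[0]);A+=M;b+=M@o;L.append((o,M))
    X=np.linalg.solve(A,b);return X,[round(float(np.linalg.norm(M@(X-o)))*1000,1) for o,M in L]
E
python3 - <<'E'
from h import *
t=cv2.imread("pics/top0.png");s=cv2.imread("pics/scene0.png")
a=cv2.resize(t[95:245,200:350],(600,600),interpolation=cv2.INTER_CUBIC)[:, :400*1]
a=cv2.resize(t[95:245,200:350],None,fx=8/3,fy=8/3,interpolation=cv2.INTER_CUBIC)
b=cv2.resize(s[185:305,235:395],None,fx=2.5,fy=2.5,interpolation=cv2.INTER_CUBIC)
o=np.zeros((400,800,3),np.uint8);o[:400,:400]=a;o[:300,400:]=b;cv2.imwrite("pics/crop.png",o)
for n,im in(("top",t),("scene",s)):
    h=cv2.cvtColor(im,cv2.COLOR_BGR2HSV);m=cv2.inRange(h,(12,60,190),(28,190,255))
    k,_,st,ce=cv2.connectedComponentsWithStats(m)
    for i in range(1,k):
        if 200<st[i,4]<4000: print(n,ce[i],st[i],onplane(cam(n),ce[i],.005))
E
```

```text
top [171.25601218  18.51750381] [ 125    0   94   45 3285] [[1.04088633 0.45776409 0.005     ]]
top [360.          80.64032496] [ 298   44  119   46 1354] [[ 0.85819593 -0.11093107  0.005     ]]
top [360.90660793  61.02907489] [ 315   54   97   17 1135] [[ 0.91804074 -0.11353831  0.005     ]]
top [546.21418888 153.18391324] [ 518  107   56  103 2213] [[ 0.64164773 -0.67098388  0.005     ]]
top [169.84573304 149.74617068] [146 122  43  58 914] [[0.64432513 0.45558304 0.005     ]]
top [473.9740519  158.82834331] [460 137  34  42 501] [[ 0.62341136 -0.45377621  0.005     ]]
top [231.41405343 202.27003484] [ 208  179   48   47 1722] [[0.48878971 0.27107946 0.005     ]]
top [281.96563574 223.93814433] [266 208  33  33 873] [[0.42514342 0.12050623 0.005     ]]
top [177.68401487 244.49814126] [150 218  56  54 538] [[0.36303185 0.42736075 0.005     ]]
top [ 13.85781991 377.81516588] [  0 371  24  13 211] [[-0.02141602  0.88735855  0.005     ]]
scene [306.34772552  76.97340015] [ 280   36   45   89 2594] [[-0.62434181 -1.45557135  0.005     ]]
scene [218.8245614  193.31929825] [200 183  31  23 285] [[ 0.59710621 -0.46923008  0.005     ]]
scene [201.95570388 266.02609223] [ 158  221   82   82 1648] [[ 0.86759937 -0.08993049  0.005     ]]
scene [340.24317618 246.00992556] [327 237  28  19 403] [[0.42582788 0.12072163 0.005     ]]
scene [415.93680297 281.37546468] [411 258  12  46 269] [[0.35270953 0.41436761 0.005     ]]
scene [355.45824847 275.88187373] [335 262  42  29 982] [[0.48931402 0.27119194 0.005     ]]
scene [563.84433962 342.52830189] [540 300  46  90 212] [[0.21351065 0.85632585 0.005     ]]
scene [356.98891967 314.9598338 ] [337 302  50  31 722] [[0.6021682  0.40196059 0.005     ]]
scene [621.79726651 316.78359909] [601 303  39  32 439] [[-0.02207543  0.92595096  0.005     ]]
```

View pics/crop.png

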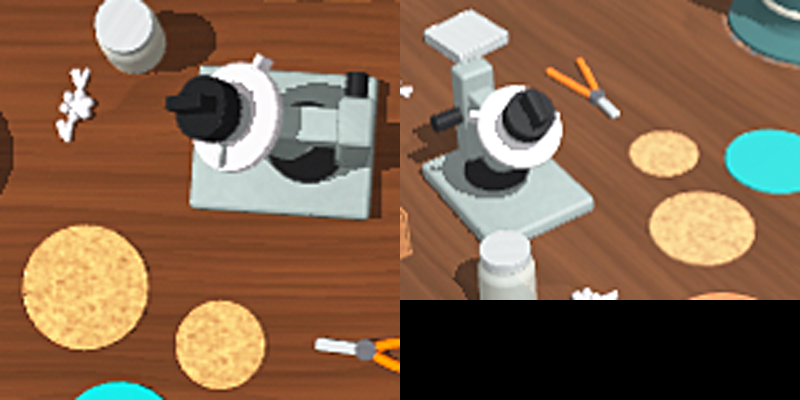

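The crop confirms the large cork disc at top (232,203): both views put it at (0.489, 0.271), about 5 mm high. The fin is at top px ≈(283,153) and the index block at ≈(298,118). Next I'll work out the scope pose and the approach.

```bash
cat >> h.py <<'E'
def unit(v): return np.array(v)/np.linalg.norm(v)
def scope(p,yaw):
    c,s=np.cos(yaw),np.sin(yaw);R=np.array([[c,-s,0],[s,c,0],[0,0,1.]])
    return np.array([p[0],p[1],0.]),R
AX=np.array([-.573576,0,.819152])
def ringpt(S,h): return S[0]+S[1]@(np.array([-.020,0,.150])+AX*h)
def toolR(S,phi): # tool z=-axis, tool y = scope y rotated by phi CCW about axis (seen from above)
    a=S[1]@AX; y=S[1]@np.array([0,1.,0]); u=np.cross(y,a) # u: fin-uppermost direction (+x side)
    yt=np.cos(phi)*y-np.sin(phi)*u; return np.c_[np.cross(yt,-a),yt,-a]
E
python3 - <<'E'
from h import *
c=cam("top")
P=onplane(c,[(276,119.8),(341.8,123.1),(338.8,176.8),(271.3,172.6)],.024)  # scope corners (-70,-80?),...
print(P.round(4)); 
# image left = scope -x; scope y = z x x ; scope x~-Y => scope y ~ +X (image up)
L=np.array([(-.07,.08),(.13,.08),(.13,-.08),(-.07,-.08)])
m=P[:,:2].mean(0);lm=L.mean(0);A=(L-lm).T@(P[:,:2]-m);yaw=np.arctan2(A[0,1]-A[1,0],A[0,0]+A[1,1])
R=scope((0,0),yaw)[1][:2,:2];p=m-R@lm;S=scope(p,yaw);print(p,yaw,((L-lm)@R.T+m-P[:,:2]).round(3))
print("ringtop",ringpt(S,.044), "proj",proj(c,ringpt(S,.074)),proj(cam("scene"),ringpt(S,.074)))
st=robot.get_state();w=robot.camera_info("wrist");Rw=cv2.Rodrigues(np.array(w["rvec"]))[0]
print("cam in tool",st["tool_rot"].T@(-Rw.T@np.ravel(w["tvec"])-st["ee_pos"]),(st["tool_rot"].T@Rw.T).round(3),w["fx"])
for phi in(0,np.pi,.8,-.8,np.pi/2,-np.pi/2,np.pi-.8,np.pi+.8):
  for h in(.071,.25): 
    q=robot.ik(ringpt(S,h),toolR(S,phi));print(phi,h,None if q is None else np.round(q,2))
q=robot.ik([.489,.271,.06],np.c_[[0,-1,0],[-1,0,0],[0,0,-1]]);print(q)
E
```

```text
[[ 0.7327  0.1393  0.024 ]
 [ 0.7245 -0.0555  0.024 ]
 [ 0.5648 -0.0472  0.024 ]
 [ 0.5759  0.1517  0.024 ]]
[0.65114745 0.07704674] -1.6263741457994307 [[ 0.002  0.003]
 [-0.001 -0.002]
 [-0.001 -0.001]
 [-0.001 -0.   ]]
ringtop [0.65366034 0.12221423 0.18604269] proj [[269.20054659 133.27652112]] [[289.3918738  225.81108082]]
cam in tool [ 7.64525887e-02 -9.51564040e-05 -1.60457349e-01] [[ 0.001 -0.965 -0.263]
 [ 1.     0.001  0.001]
 [-0.    -0.263  0.965]] 341.17302798964243
0 0.071 [ 0.02  0.85 -0.89  1.33  1.01  1.77 -0.98]
0 0.25 [-0.26  0.79 -0.73  0.98  0.9   2.   -0.82]
3.141592653589793 0.071 [ 0.1   0.94 -1.09  1.33  1.14  1.87  2.11]
3.141592653589793 0.25 [-0.26  0.79 -0.73  0.98  0.9   2.    2.32]
0.8 0.071 [-0.02  0.82 -0.81  1.34  0.96  1.73 -0.15]
0.8 0.25 [-0.26  0.79 -0.73  0.98  0.9   2.   -0.02]
-0.8 0.071 [-0.    0.84 -0.84  1.33  0.98  1.74 -1.76]
-0.8 0.25 [-0.34  0.75 -0.55  0.98  0.79  1.94 -1.58]
1.5707963267948966 0.071 [ 0.04  0.87 -0.94  1.33  1.04  1.79  0.58]
1.5707963267948966 0.25 [-0.26  0.79 -0.73  0.97  0.9   2.    0.75]
-1.5707963267948966 0.071 [ 0.05  0.88 -0.96  1.33  1.05  1.8  -2.56]
-1.5707963267948966 0.25 [-0.86  0.75  0.53  1.01  0.19  1.74 -2.02]
2.3415926535897933 0.071 [ 0.1   0.94 -1.09  1.33  1.14  1.87  1.31]
2.3415926535897933 0.25 [-0.26  0.79 -0.73  0.98  0.9   2.    1.52]
3.941592653589793 0.071 [-1.07  0.95  1.08  1.38 -0.21  1.35 -2.51]
3.941592653589793 0.25 [-1.05  0.91  1.08  1.02 -0.17  1.72 -2.55]
[ 0.22875974  0.814756   -1.08801178  1.87686202  0.86212927  1.01363164
  1.8992467 ]
```

```bash
cat >> h.py <<'E'
S0=scope((.65115,.07705),-1.62637)
E
python3 - <<'E'
from h import *
import pickle
robot.move_ptp([.40,-.15,.45],robot.get_state()["tool_rot"]); print(robot.get_state()["time"])
D={};ims=[]
for phi in(0,1.3):
    robot.move_ptp(ringpt(S0,.17),toolR(S0,phi)); robot.pause(.15)
    c=cam("wrist");im=robot.grab_frame("wrist")[:,:,::-1];D[phi]=c;cv2.imwrite(f"pics/w{phi}.png",im);ims.append(im)
    print(robot.get_state()["time"],robot.get_state()["qpos"].round(2),"captop",proj(c,ringpt(S0,.074)),"foot",proj(c,ringpt(S0,.0)))
pickle.dump(D,open("D.pkl","wb"))
crops=[im[:, 120:520] for im in ims]
cv2.imwrite("pics/wv.png",np.hstack(crops))
E
```

```text
1.9667
3.85 [-0.12  0.81 -0.83  1.16  0.94  1.89 -0.9 ] captop [[315.61602818 208.34620016]] foot [[315.80115723 187.53385317]]
5.25 [-0.06  0.86 -0.99  1.16  1.04  1.96  0.35] captop [[316.67860229 210.01081793]] foot [[316.71513385 188.85028217]]
```

View pics/wv.png

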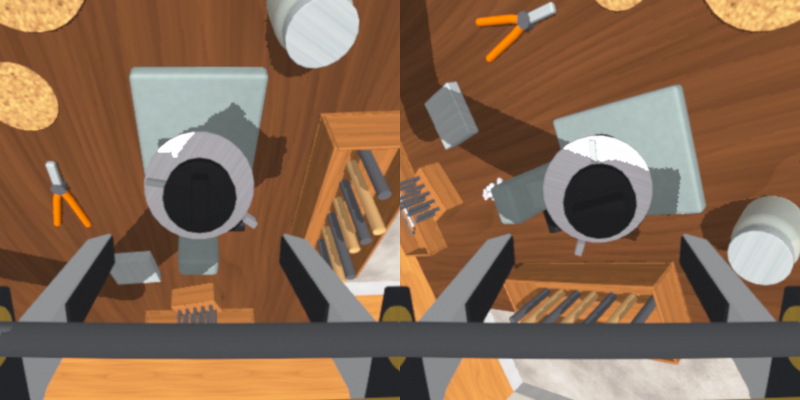

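The left half is the view at phi=0: cap at about (319,198), fin at (270,183) and index block at (367,221) in the full picture. The right half is at phi=1.3: fin at (312,150), block at (300,248). I'll fit the cap and collar outlines in both views.

Run:
```python
from h import *
import pickle
D=pickle.load(open("D.pkl","rb"));E=[];C=[]
for phi in(0,1.3):
    im=cv2.imread(f"pics/w{phi}.png");c=D[phi];g=im.max(2)
    def blob(m,pt,k):
        m=cv2.morphologyEx(m,cv2.MORPH_OPEN,np.ones((k,k),np.uint8));n,l,st,ce=cv2.connectedComponentsWithStats(m)
        cs,_=cv2.findContours((l==l[pt[1],pt[0]]).astype(np.uint8),cv2.RETR_EXTERNAL,cv2.CHAIN_APPROX_NONE);return cv2.convexHull(max(cs,key=cv2.contourArea)),st[l[pt[1],pt[0]]]
    h1,s1=blob((g<50).astype(np.uint8)*255,(319,205),7);e=cv2.fitEllipse(h1);E.append(e[0]);print("cap",e,s1)
    p=[np.round(proj(c,ringpt(S0,h)),1).tolist() for h in(.022,.048,.074)];print("pred h22,48,74",p)
    hsv=cv2.cvtColor(im,cv2.COLOR_BGR2HSV)
    m=((hsv[...,1]<45)&(g>120)&(abs(im[...,0].astype(int)-im[...,2])<14)).astype(np.uint8)*255
    y,x=np.mgrid[:400,:640]; m[(x-319)**2+(y-187)**2>75**2]=0
    cv2.imwrite(f"pics/m{phi}.png",m)
a,r=tri([D[0],D[1.3]],E);print("cap centre",a,r)
d=a-S0[0];d=S0[1].T@d;print("scope frame",d, "expected axis at h35",[-.02-.5736*.035,0,.15+.819*.035])
im=[cv2.imread(f"pics/w{p}.png")[110:270,220:420] for p in(0,1.3)]
v=np.hstack([cv2.resize(i,None,fx=2,fy=2,interpolation=cv2.INTER_CUBIC) for i in im]);v=np.clip(v.astype(float)*1.0,0,255)
v=(255*(v/255)**.5).astype(np.uint8)
mm=np.hstack([cv2.resize(cv2.imread(f"pics/m{p}.png")[110:270,220:420],None,fx=1,fy=1) for p in(0,1.3)])
o=np.zeros((480,800,3),np.uint8);o[:320]=v;o[320:,:400]=mm;cv2.imwrite("pics/z.png",o)
```

```text
cap ((319.0759582519531, 195.30264282226562), (71.03208923339844, 73.25531768798828), 175.59686279296875) [ 284  159   71   73 4082]
pred h22,48,74 [[[315.8, 192.7]], [[315.7, 199.9]], [[315.6, 208.3]]]
cap ((319.383544921875, 200.9642791748047), (70.35172271728516, 73.07892608642578), 177.43365478515625) [ 285  165   70   72 4047]
pred h22,48,74 [[[316.7, 194.1]], [[316.7, 201.4]], [[316.7, 210.0]]]
cap centre [0.65645581 0.11990406 0.18016826] [0.1, 0.1]
scope frame [-0.04308261  0.00291729  0.18016826] expected axis at h35 [-0.040076, 0, 0.178665]
```

View pics/z.png

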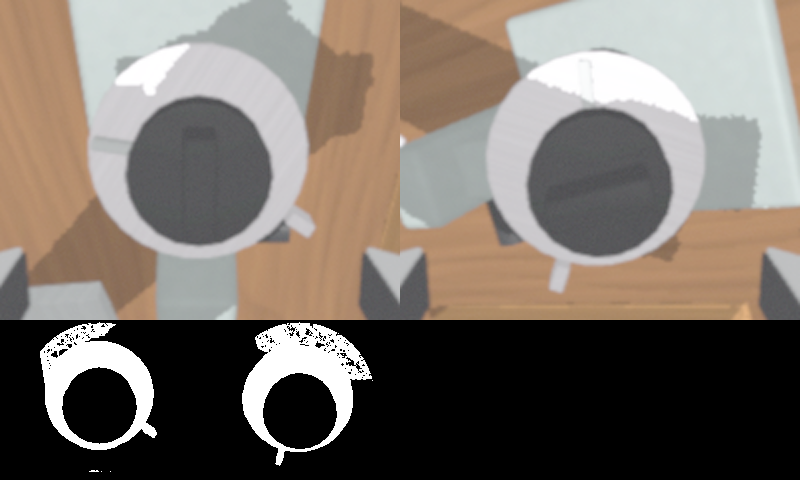

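The crop shows the collar's outline centred at (319.3,185.0) in view 0 and (318.0,188.8) in view 1.3. The fin's end is at (266.5,182) and (313,140). The block's middle is at (371,220.5) and (300,248.5).

Run:
```python
from h import *
import pickle
D=pickle.load(open("D.pkl","rb"));cs=[D[0],D[1.3]]
def sc(p):return (S0[1].T@(p-S0[0])*1000).round(1)
p,r=tri(cs,[(319.25,185),(318,188.75)]);print("collar",sc(p),r,"expect -20,0,150")
F=p
u=S0[1]@np.array([.819,0,.574]);y=S0[1][:,1];a=S0[1]@AX
for n,px in(("fin",[(266.5,182),(313,140)]),("mark",[(371,220.5),(300,248.5)])):
    q,r=tri(cs,px);d=q-F;print(n,r,"r",np.hypot(d@u,d@y),"h",d@a,"ang",np.arctan2(d@y,d@u))
```

```text
collar [-13.    3.3 139.7] [0.4, 0.4] expect -20,0,150
fin [1.0, 1.0] r 0.0515820024046462 h 0.024523196234133855 ang -1.7424931852731833
mark [0.1, 0.1] r 0.062296338440569365 h 0.01550293271509344 ang 0.9999970425069248
```

```bash
cat >> h.py <<'E'
S=(S0[0]+S0[1]@np.array([0,.0032,0]),S0[1])
E
python3 - <<'E'
from h import *
y=S[1][:,1];T=toolR(S,0);z=np.array([0,0,-1.]);V=np.c_[np.cross(y,z),y,z]
st=lambda:robot.get_state()
robot.move_ptp(ringpt(S,.13),T); robot.gripper_to(.05)
print(robot.move_linear(ringpt(S,.090),.1), robot.move_linear(ringpt(S,.070),.05,threshold=6))
s=st();print("h",(s["ee_pos"]-ringpt(S,0))@(S[1]@AX),s["force"].round(1),s["time"])
robot.gripper_to(0.0);s=st();print(s["opening"],s["grasp_force"],s["force"].round(1))
robot.move_linear(ringpt(S,.10),.06);print(st()["force"].round(1))
robot.move_linear(ringpt(S,.15),.15);s=st();print(s["opening"],s["grasp_force"],s["force"].round(1),s["time"])
c=robot.ik([.489,.271,.14],V);print(c)
E
```

```text
False False
h 0.06994714864865866 [0.3 0.3 0.6] 8.3833
0.013864468575592998 29.996110796928406 [-0.1  0.2  0.7]
[ 0.1  0.6 -0.9]
0.013810921495251751 29.996218979358673 [ 1.1  0.1 -0.9] 10.1667
[ 0.25634912  0.66999903 -1.11570081  1.83164612  0.6820229   1.08618068
 -1.17356414]
```

Run:
```python
from h import *
y=S[1][:,1];z=np.array([0,0,-1.]);V=np.c_[np.cross(y,z),y,z];st=lambda:robot.get_state()
robot.move_ptp([.489,.271,.14],V);print(st()["time"],st()["opening"])
robot.move_linear([.489,.271,.065],.12);robot.pause(.1)
print(robot.move_linear([.489,.271,.046],.02,threshold=3));s=st();print(s["ee_pos"],s["force"],s["opening"],s["time"])
robot.gripper_to(.04);robot.move_linear([.489,.271,.14],.15);robot.move_linear([.489,.271,.25],.3)
cv2.imwrite("pics/placed.png",robot.grab_frame("wrist")[:,:,::-1]);print(st()["time"])
```

```text
11.1 0.013745754420252729
True
[0.48893343 0.27106838 0.05268622] [-0.87629054 -0.56806874  5.52859302] 0.013539967184950076 12.6167
14.525
```

View pics/placed.png

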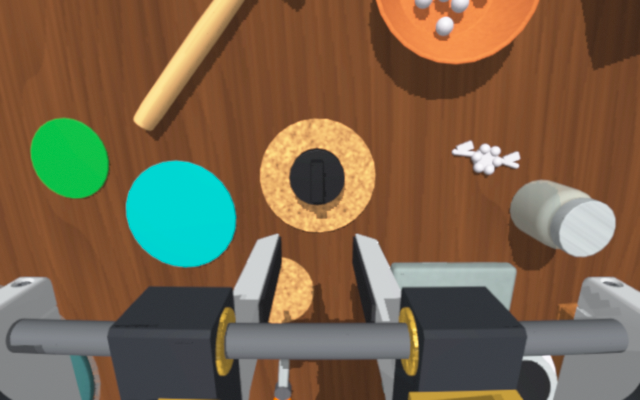

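The cap stands upright at (317,177), in the middle of the large cork mat. Next is the ring. I'll turn about 2.5 rad, then look again.

Run:
```python
from h import *
st=lambda:robot.get_state()
p0=-1.2
robot.move_ptp(ringpt(S,.15),toolR(S,p0));robot.gripper_to(.085)
print(st()["qpos"].round(2),st()["time"])
robot.move_linear(ringpt(S,.08),.2)
print(robot.move_linear(ringpt(S,.034),.1,threshold=8))
robot.gripper_to(0.0);s=st();print(s["opening"],s["grasp_force"],s["force"].round(1),s["moment"].round(2),s["qpos"].round(2),s["time"])
q=np.array(s["qpos"])
for k in range(5):
    q[6]+=.5;robot.goto_joints(q);s=st();print(s["force"].round(1),s["moment"].round(2),s["opening"],s["ee_pos"].round(4),s["time"])
robot.gripper_to(.085);s=st();print(s["force"].round(1))
robot.move_linear(ringpt(S,.08),.1);robot.move_linear(ringpt(S,.17),.25);robot.pause(.15)
import pickle
c=cam("wrist");im=robot.grab_frame("wrist")[:,:,::-1];pickle.dump(c,open("c1.pkl","wb"));cv2.imwrite("pics/r1.png",im)
f=proj(c,ringpt(S,0))[0];print("foot",f,"top",proj(c,ringpt(S,.044)),robot.get_state()["time"])
x,y=int(f[0])-100,int(f[1])-75;print(x,y)
v=cv2.resize(im[y:y+150,x:x+200],(800,600),interpolation=cv2.INTER_CUBIC);cv2.imwrite("pics/r1z.png",(255*(v/255)**.6).astype(np.uint8))
```

```text
[-0.2   0.75 -0.6   1.2   0.81  1.78 -2.05] 16.3333
False
0.051536300591671226 29.999378621578217 [-0.2  2.6 -0.1] [ 0.84 -0.   -0.05] [-0.1   0.77 -0.58  1.38  0.85  1.58 -2.1 ] 18.0583
[-2.4  1.9 -0.9] [ 1.16  0.38 -0.21] 0.05153724859270535 [0.6563 0.1168 0.1777] 18.625
[-4.6  2.7 -1.3] [ 1.35  0.85 -0.6 ] 0.05140786779261496 [0.6561 0.117  0.1776] 19.1917
[-7.4  3.   0.9] [ 1.11  1.35 -0.9 ] 0.05121868566337501 [0.6558 0.1169 0.1776] 19.7583
[-10.3   1.9   2.4] [ 0.86  1.83 -1.29] 0.05150174379934346 [0.6555 0.1168 0.1777] 20.325
[-12.4   0.2   4.5] [ 0.66  2.22 -1.5 ] 0.05159637361013322 [0.6554 0.1166 0.1779] 20.8917
[ 0.2 -0.5  0.2]
foot [317.23671359 189.31966582] top [[317.2208735  200.73716765]] 22.9083
217 114
```

View pics/r1z.png

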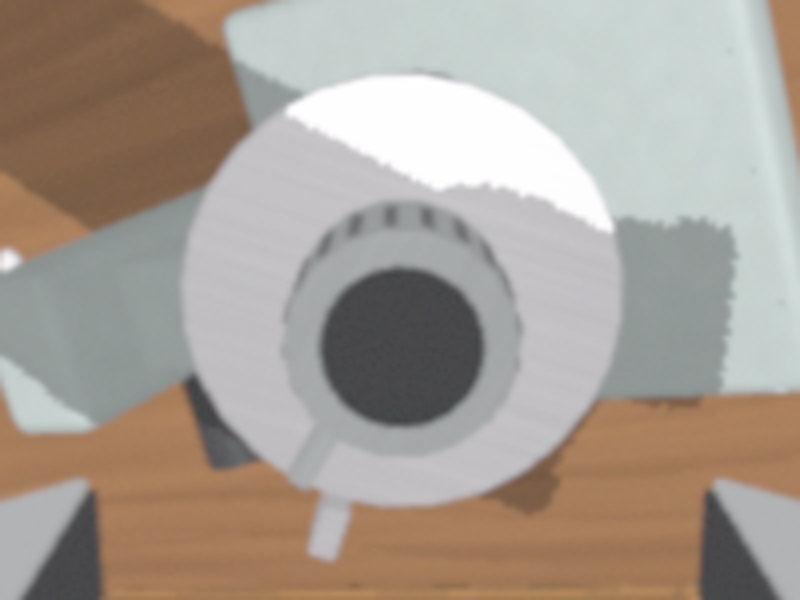

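The picture shows the fin running (326,435)→(303,483) and the block (338,500)→(324,558) in crop pixels. The ring-top hole is centred at (402,345), within 0.5 px of the prediction, so the axis is right.

```bash
cat >> h.py <<'E'
def ang(c,px,h):
    a=S[1]@AX;o,v=ray(c,px);F=ringpt(S,h);X=o+v*(((F-o)@a)/(v@a))[:,None]-F
    y=S[1][:,1];u=np.cross(y,a);return np.arctan2(X@y,X@u),np.hypot(X@y,X@u)
E
python3 - <<'E'
from h import *
import pickle
c=pickle.load(open("c1.pkl","rb"))
f=lambda p:np.array(p)/4+(217-.375,114-.375)
print("fin",ang(c,f([(314,459),(303,483)]),.010),"block",ang(c,f([(330.5,530),(324,558),(338,500)]),.009),robot.get_state()["qpos"])
E
```

```text
fin (array([0.77134047, 0.78608212]), array([0.0432816 , 0.05018115])) block (array([0.99173352, 1.00143125, 0.98073678]), array([0.05946387, 0.06727452, 0.05116742])) [-0.22286144  0.75142171 -0.60263371  1.15685593  0.81263144  1.80989396
  0.4635033 ]
```

Run:
```python
from h import *
import pickle
st=lambda:robot.get_state()
robot.move_linear(ringpt(S,.08),.2,frame=toolR(S,1.2));print(robot.move_linear(ringpt(S,.034),.1,threshold=8))
robot.gripper_to(0.0);s=st();print(s["opening"],s["force"].round(1))
q=np.array(s["qpos"]);q[6]+=.212;robot.goto_joints(q);robot.pause(.2);print(st()["force"].round(1),st()["qpos"]-q)
robot.gripper_to(.085)
robot.move_linear(ringpt(S,.08),.1);robot.move_linear(ringpt(S,.14),.25);robot.pause(.2)
c=cam("wrist");im=robot.grab_frame("wrist")[:,:,::-1];pickle.dump(c,open("c2.pkl","wb"));cv2.imwrite("pics/r2.png",im)
f=proj(c,ringpt(S,0))[0];print("foot",f,"top",proj(c,ringpt(S,.044)),robot.get_state()["time"])
x,y=int(f[0])-100,int(f[1])-60;print(x,y)
v=cv2.resize(im[y:y+150,x:x+200],(800,600),interpolation=cv2.INTER_CUBIC);cv2.imwrite("pics/r2z.png",(255*(v/255)**.6).astype(np.uint8))
```

```text
False
0.05162849673898663 [-2.6 -0.7  4.2]
[-0.2 -0.2  1.9] [-5.15532854e-05  3.93025376e-05 -6.89850853e-05 -5.75370783e-05
 -3.39626914e-05 -1.50789171e-04 -2.66360333e-03]
foot [317.33882882 196.8605568 ] top [[317.31444185 210.69804194]] 27.2083
217 136
```

View pics/r2z.png

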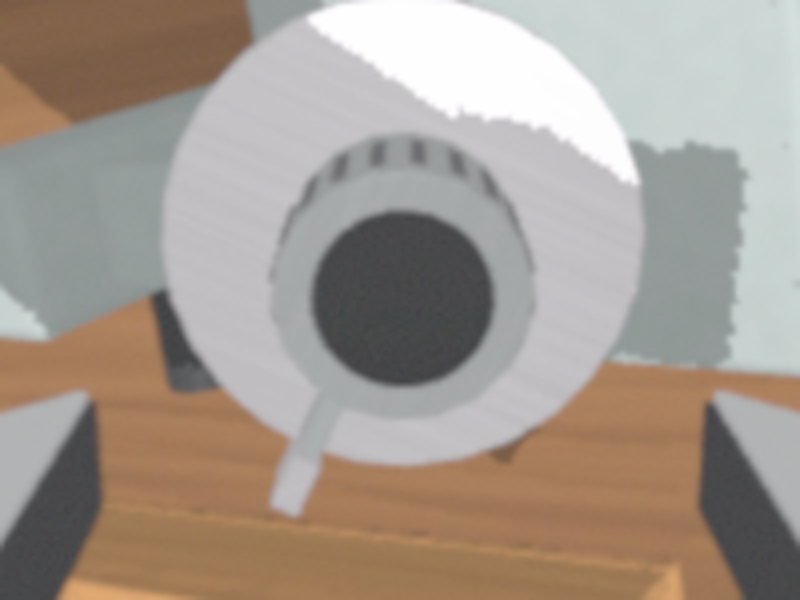

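The fin now runs (331,398)→(304,455) straight into the block, (304,458)→(284.5,509). I'll check the angles numerically.

Run:
```python
from h import *
import pickle
c=pickle.load(open("c2.pkl","rb"));f=lambda p:np.array(p)/4+(217-.375,136-.375)
print("fin",ang(c,f([(331,398),(318,427),(306,451)]),.010),"block",ang(c,f([(304,462),(294,485),(284.5,509)]),.009))
# intensity profiles across fin and block, perpendicular cuts
im=cv2.imread("pics/r2.png");P=lambda h,r,a:ringpt(S,h)+r*(np.cos(a)*np.cross(S[1][:,1],S[1]@AX)+np.sin(a)*S[1][:,1])
for r,h in((.042,.010),(.047,.010),(.050,.010),(.057,.009),(.060,.009),(.063,.009)):
    A=np.arange(.84,1.15,.02);px=proj(c,[P(h,r,a) for a in A]).astype(np.float32)
    print(r,cv2.remap(im,px[:,0],px[:,1],cv2.INTER_LINEAR).reshape(-1,3).astype(int).sum(1).tolist())
```

```text
fin (array([0.95776633, 0.96548809, 0.96514985]), array([0.03683773, 0.04447799, 0.05099945])) block (array([0.98049656, 0.98390233, 0.98976233]), array([0.05409184, 0.06031322, 0.06678616]))
0.042 [475, 463, 417, 388, 388, 398, 404, 408, 408, 412, 436, 463, 476, 481, 480, 482]
0.047 [473, 470, 451, 401, 390, 398, 401, 406, 406, 410, 435, 463, 474, 477, 476, 477]
0.05 [347, 349, 378, 389, 393, 398, 402, 408, 403, 383, 338, 314, 308, 299, 304, 308]
0.057 [240, 240, 268, 348, 409, 454, 471, 475, 474, 465, 408, 297, 245, 241, 245, 244]
0.06 [248, 252, 264, 312, 391, 449, 474, 479, 479, 468, 391, 285, 248, 246, 249, 250]
0.063 [253, 250, 247, 262, 347, 445, 477, 478, 474, 459, 373, 273, 250, 249, 248, 247]
```

The difference comes out near 0.01 rad, close to the measurement noise. I'll check once more with the camera in the fin's own radial plane, where side faces and centre errors cancel.

Run:
```python
from h import *
import pickle
robot.move_ptp(ringpt(S,.12),toolR(S,.98));robot.pause(.2)
c=cam("wrist");im=robot.grab_frame("wrist")[:,:,::-1];pickle.dump(c,open("c3.pkl","wb"));cv2.imwrite("pics/r3.png",im)
a=S[1]@AX;y=S[1][:,1];u=np.cross(y,a)
P=lambda h,r,t:ringpt(S,h)+r*(np.cos(.98)*u+np.sin(.98)*y)+t*(-np.sin(.98)*u+np.cos(.98)*y)
T=np.arange(-.008,.0081,.00025);V=[]
for r in np.arange(.036,.067,.001):
    px=proj(c,[P(.0095,r,t) for t in T]).astype(np.float32)
    V.append(cv2.remap(im,px[:,0],px[:,1],cv2.INTER_CUBIC).reshape(-1,3).astype(float))
V=np.array(V)
for i,r in enumerate(np.arange(.036,.067,.001)):
    g=np.abs(np.gradient(V[i].sum(1)));L=g[:32].argmax();R=32+g[33:].argmax()+1
    print(round(r,3),T[L]*1e3,T[R]*1e3,"mid",round((T[L]+T[R])*500,2))
v=np.clip(V,0,255).astype(np.uint8)
cv2.imwrite("pics/r3z.png",np.hstack([cv2.resize(v,(400,600),interpolation=cv2.INTER_CUBIC),cv2.resize(im[190:310,277:357],(400,600),interpolation=cv2.INTER_CUBIC)]))
print(robot.get_state()["time"])
```

```text
0.036 -7.5 5.5000000000000115 mid -1.0
0.037 -0.999999999999994 0.25000000000000716 mid -0.37
0.038 -8.0 7.500000000000013 mid -0.25
0.039 -4.749999999999997 3.0000000000000098 mid -0.87
0.04 -3.499999999999996 3.0000000000000098 mid -0.25
0.041 -3.7499999999999964 3.0000000000000098 mid -0.37
0.042 -3.499999999999996 3.0000000000000098 mid -0.25
0.043 -3.7499999999999964 2.7500000000000093 mid -0.5
0.044 -3.499999999999996 3.0000000000000098 mid -0.25
0.045 -3.499999999999996 2.5000000000000093 mid -0.5
0.046 -3.7499999999999964 2.7500000000000093 mid -0.5
0.047 -3.499999999999996 3.0000000000000098 mid -0.25
0.048 -3.7499999999999964 2.7500000000000093 mid -0.5
0.049 -2.9999999999999956 4.000000000000011 mid 0.5
0.05 -3.499999999999996 4.000000000000011 mid 0.25
0.051 -2.9999999999999956 4.000000000000011 mid 0.5
0.052 -2.9999999999999956 4.000000000000011 mid 0.5
0.053 -3.499999999999996 4.000000000000011 mid 0.25
0.054 -3.499999999999996 4.250000000000011 mid 0.38
0.055 -3.499999999999996 4.250000000000011 mid 0.38
0.056 -2.9999999999999956 4.000000000000011 mid 0.5
0.057 -2.9999999999999956 4.000000000000011 mid 0.5
0.058 -2.9999999999999956 4.250000000000011 mid 0.63
0.059 -2.9999999999999956 4.250000000000011 mid 0.63
0.06 -2.9999999999999956 4.250000000000011 mid 0.63
0.061 -2.9999999999999956 4.000000000000011 mid 0.5
0.062 -2.9999999999999956 4.250000000000011 mid 0.63
0.063 -2.9999999999999956 4.250000000000011 mid 0.63
0.064 -2.9999999999999956 4.250000000000011 mid 0.63
0.065 -2.7499999999999956 4.000000000000011 mid 0.63
0.066 -2.7499999999999956 4.250000000000011 mid 0.75
0.067 -2.7499999999999956 3.50000000000001 mid 0.38
27.9583
```

View pics/r3z.png

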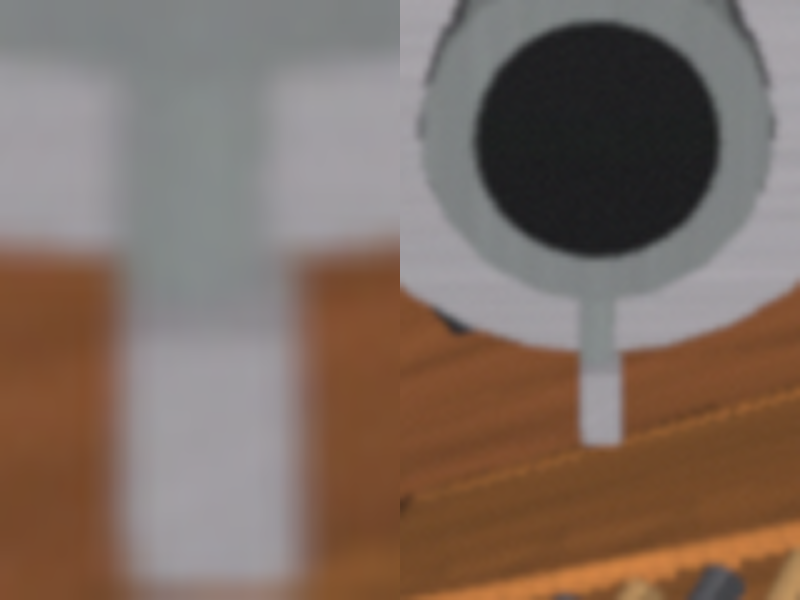

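The fin sits about 0.02 rad short of the block: its mid-line is at −0.38 mm and the block's at +0.6 mm. There's plenty of time, so I'll make one small correction and verify it the same way.

Run:
```python
from h import *
st=lambda:robot.get_state()
robot.move_linear(ringpt(S,.08),.2);print(robot.move_linear(ringpt(S,.034),.1,threshold=8))
robot.gripper_to(0.0);s=st();print(s["opening"],s["force"].round(1),s["moment"].round(2))
q=np.array(s["qpos"]);q[6]+=.022;robot.goto_joints(q);robot.pause(.2);print(st()["moment"].round(2))
robot.gripper_to(.085)
robot.move_linear(ringpt(S,.08),.1);robot.move_ptp(ringpt(S,.12),toolR(S,.98));robot.pause(.2)
c=cam("wrist");im=robot.grab_frame("wrist")[:,:,::-1];cv2.imwrite("pics/r4.png",im)
a=S[1]@AX;y=S[1][:,1];u=np.cross(y,a)
P=lambda h,r,t:ringpt(S,h)+r*(np.cos(.98)*u+np.sin(.98)*y)+t*(-np.sin(.98)*u+np.cos(.98)*y)
T=np.arange(-.008,.0081,.00025)
for lo,hi in((.041,.048),(.056,.066)):
    m=[]
    for r in np.arange(lo,hi,.001):
        px=proj(c,[P(.0095,r,t) for t in T]).astype(np.float32)
        g=np.abs(np.gradient(cv2.remap(im,px[:,0],px[:,1],cv2.INTER_CUBIC).reshape(-1,3).astype(float).sum(1)));m.append((T[g[:32].argmax()]+T[33+g[33:].argmax()])*500)
    print(lo,np.mean(m),np.mean(m)/((lo+hi)/2)/1000)
e=cv2.moments((im[190:260,277:357].max(2)<45).astype(np.uint8),True);print("hole",277+e["m10"]/e["m00"],190+e["m01"]/e["m00"],"pred",proj(c,ringpt(S,.044)))
print(st()["time"])
```

```text
False
0.05158051412352576 [-3.9 -1.8  5.1] [-0.34  0.69 -0.57]
[ 0.13  0.29 -0.25]
0.041 0.5178571428571502 0.01163723916532922
0.056 0.5568181818181891 0.00912816691505228
hole 316.7752808988764 217.99822590183322 pred [[317.00262197 218.34101278]]
31.825
```

The fin and block now agree to about 0.003 rad. I'll retreat, check the cap on the mat and hand in.

Run:
```python
from h import *
robot.move_linear(ringpt(S,.22),.2);robot.pause(.3)
for n in("scene",):
    im=robot.grab_frame(n);m=(im[262:291,330:380].max(2)<60);ys,xs=np.nonzero(m)
    if len(xs): print(n,len(xs),onplane(cam(n),(330+xs.mean(),262+ys.mean()),.02))
print(robot.get_state()["force"].round(1),robot.get_state()["time"]);print(robot.sign_off())
```

```text
scene 283 [[0.48730635 0.27188719 0.02      ]]
[-0.2 -0.  -0.4] 32.825
the job is handed in; nothing more can be done
None
```

The job is handed in at about 33 s: the dust cap stands rim down at the centre of the large cork mat, and the fin points at the index block to within about 0.003 rad, with the gripper released and clear.

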